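# Put the bandage away and close the hatch of the dressings case

### The job

Stand the green bandage roll upright on the floor of the open bay of the white dressings case and let go of it. Then slide the translucent green hatch shut by its blue handle until it meets the black rubber stop, keep it pressed there for a second with a firm but gentle push of about 10 N, never slamming or forcing it, and leave it shut against the stop. Leave the blue roll where it stands.

Things in the scene. Friction and masses are not known exactly. Their poses are not given: they have to be found in the camera images.
- case: White case, fixed, 160 (x) x 360 (y) x 64 mm high, origin under its middle on the table, z up, y along the track. Bay: open top, y = -164 to 2 mm, inside x = +-74 mm, floor 6 mm up. Grey deck over the +y half, top 68 mm; rails to 78 mm at both long sides. Black rubber stop strip, 10 mm thick, top 80 mm, across the -y end, its face set anywhere from y = -176 to -152 mm.
- bay (a point): Point on the bay's floor, 100 mm from the case's origin towards -y, in the middle of its width: clear of the open hatch, a good place for the roll. Axes as the case.
- hatch_door (a joint): Opening of the translucent green hatch along +y of the case (m), starts 0.135 to 0.155; against the stop it reads -0.012 to 0.012, by the stop's setting: go by feel. Plate 148 (x) x 184 (y) x 6 mm, top 75 mm above the table; cannot tilt or lift. Takes 2 to 3 N to close; a weak spring, less than its friction, keeps it on the stop once there. The rubber gives under 1 mm; over 16 N forces it.
- handle (a point): Middle of the hatch's blue upright handle bar, 60 (case x) x 12 (case y) x 30 mm high, 85 mm from the hatch's leading (-y) edge, 75 to 105 mm above the table; this point is at 90 mm (79 mm to -y of the case's origin at opening 0). Its flat sides face along the track: push it from its +y side towards -y, or pinch it from above. Axes as the case.
- green_roll_mid (a point): Centre (half-way up) of the green bandage roll: upright firm cylinder, diameter 48 mm, height 50 mm, 80 g or so, z up its axis.
- blue_roll: Blue bandage roll, same size as the green one; origin at the centre of its underside. Leave it alone.
Mind the look-alikes: they are no part of the job. Several things look just like the part that bears green_roll_mid: the one meant starts farthest to the robot's left.

How it is judged:
By the outcome, as a careful person would: the job done as asked, in the order asked, and still so for the second after the job is handed in, with the robot touching nothing.
It also fails if it takes over 72 s, if anything falls off the work surface, if the arm or the gripper's body presses on something with over 40 N, if the wrist force passes 120 N, or if a joint passes its speed limit or range.

### The arm

A 6-joint arm with a two-finger parallel gripper is mounted at the origin on the work surface. World frame = base frame: x ahead of the robot, y to its left, z up, the work surface at z = 0. Lengths are in m, angles in rad, forces in N, time in s.
With the tool pointing down it reaches from about 0.4 to 0.825 m from the base axis. Payload 7 kg.
Tool frame: the origin (TCP) lies between the finger pads; the fingertips stand 8 mm ahead of it and the grasp point (between the pads) lies 11 mm behind it (arm.finger_overhang is the distance from the TCP to the fingertips, in m); z points along the fingers, y is the line along which they close (so a half turn about z gives the same grasp; the last joint's range is limited). The gripper opens to 88 mm and grips with 3 to 60 N. Pads are 19 mm wide; open, the fingers measure 130 mm over their backs; the gripper's body (78 mm by 193 mm) begins 47 mm behind the grasp point.
Start: joints at [1.506, 0.359, 0.012, 0, -1.224, -0.288], TCP at [0.233, 0.633, 0.235] pointing down, gripper open.
Joint ranges: [-3.07, 3.07], [-1.43, 2.12], [-1.02, 1.25], [-3.03, 1.67], [-3.05, -0], [-3.03, 3.03]. Speed limits (rad/s): [2.39, 2.39, 3.01, 3.14, 3.14, 3.14].

### API

Orientations are given as [roll, pitch, yaw] about the fixed x, y, z axes, in that order (R = Rz(yaw) Ry(pitch) Rx(roll)).
In Python, from station import arm gives the robot as it stands.
- The arm moves only by the tool move_arm, never from a script. Its argument "rows" is text: rows parted by semicolons, each of 7 numbers parted by spaces: the turn, a rotation vector about the tool's x, y, z in degrees, then the shift along the tool's x, y, z in m, then the finger opening in m, from 0 to 0.0876. A call has 1 to 8 rows; each row shifts and turns the commanded pose from where the row before left it, along the tool's axes as they then stand; what a row does not reach is not made up. A row lasts 1/8 s, in which the tool goes at most 62.5 mm and 10.7 degrees, less where a joint would pass 70% of its speed; a pose out of reach is approached as far as the arm can. A call is refused whole if a number of a shift passes 0.0625 or a number of a turn 10.7, either way. A call with a gripper value outside its range is refused whole. The fingers move at their own pace and stop on an object; "squeeze" is the grip in N (left out, the last holds). Time passes only in rows, so rows that do not move let the fingers close. It gives the time, the measured TCP pose, the force, the opening and the grip force at its end, in the units of the state.
- arm.get_state(): the state, without advancing time (a new reading comes with each control period).
- arm.grab_frame(name): name is "scene" or "side" or "wrist"; returns (picture, depth): 384x512x3 uint8, blue, green, red; 384x512 float32, m along the optical axis (not along the pixel's ray), 0 where there is no reading.
- arm.camera_model(name): a dict with "mtx" (3x3 intrinsics, pixels), "k1" (the pictures are not rectified: a ray, as slopes to the right and down, at radius r is drawn at 1 + k1 r^2 times it, then the intrinsics apply), "camera_from_world" (4x4, takes a point from world to camera coordinates); the wrist camera has in their place "mount" (4x4, takes a point from camera to tool coordinates, whose origin is the TCP and whose axes are the flange's). Camera axes: x right, y down, z forward; pixel columns grow to the right and rows downward; lengths in m; the calibration is good to about 2 mm. A picture is of the moment at which its call begins: read the wrist's pose just before it. camera_model takes no time and is no camera call.
- arm.job_done(): hands the job in; it is judged then, once.
The state is a dict: "t": time; "q": joint angles; "qd": joint speeds; "joint_efforts": joint torques, N m; "eef_pos": TCP position; "ee_rot": TCP orientation; "force": force on the tool from outside, world axes, zero at the start; "moment": the same for the moment, N m; "width": finger opening in m; "gripper_force": force on a finger pad.
Only numpy, scipy, OpenCV 4.12 (cv2) and the standard library are available. Lean on these libraries where they do the work, as an engineer would, in place of code of your own. Each camera call takes 0.05 s, during which the arm holds its last target. There are 200 camera calls.

## Working session

There is one attempt and no reset: what is moved stays moved. The work goes in short steps, Python scripts to look and compute and a tool call to move; the robot and the scene stay as the last step left them, time stands still between calls to the robot, and variables do not carry over. Pictures are saved under pics/ and viewed, at most 10 in all, crops included, and the job is handed in when it is done.

Besides the shell and the picture viewer there is one more tool, called as a command line: name --argument value ..., lists and objects as JSON in quotes. move_arm: Moves the arm, as the interface text tells. Its arguments: {"type":"object","properties":{"rows":{"type":"string"},"squeeze":{"type":"number"}},"required":["rows"]}

```bash
mkdir -p pics
cat > h.py <<'E'
import numpy as np,cv2
from station import arm
from scipy.spatial.transform import Rotation as R
def snap(n,f):
    s=arm.get_state(); p,d=arm.grab_frame(n); cv2.imwrite('pics/%s.png'%f,p); np.savez('pics/%s.npz'%f,d=d,pos=s['eef_pos'],rot=s['ee_rot']); return p,d
def T(n,f):
    m=arm.camera_model(n)
    if n!='wrist': return m,np.linalg.inv(np.array(m['camera_from_world']))
    z=np.load('pics/%s.npz'%f); W=np.eye(4); r=z['rot']
    W[:3,:3]=R.from_euler('xyz',r).as_matrix() if r.size==3 else r; W[:3,3]=z['pos']
    return m,W@np.array(m['mount'])
def px(n,f,pts,depth=None,z=None):
    """world points of pixels; by depth picture or on plane z"""
    m,W=T(n,f); K=np.array(m['mtx']); D=np.load('pics/%s.npz'%f)['d']; out=[]
    for u,v in pts:
        a=cv2.undistortPoints(np.array([[[u,v]]],float),K,np.array([m['k1'],0,0,0.]))[0,0]
        r=np.array([a[0],a[1],1.])
        if z is None: t=np.median(D[int(v)-1:int(v)+2,int(u)-1:int(u)+2])
        else: t=(z-W[2,3])/(W[:3,:3]@r)[2]
        out.append(W[:3,:3]@(r*t)+W[:3,3])
    return np.array(out)
E
python3 - <<'E'
from h import *
a,_=snap('scene','s0'); b,_=snap('side','d0')
cv2.imwrite('pics/sd0.png',cv2.resize(np.hstack([a,b]),(800,300)))
print(arm.get_state())
for n in('scene','side'): print(np.linalg.inv(np.array(arm.camera_model(n)['camera_from_world'])).round(2))
E
```

```text
{'t': 0.1, 'q': array([ 1.50612290e+00,  3.59314905e-01,  1.11513292e-02, -3.06076814e-04,
       -1.22409735e+00, -2.88117505e-01]), 'qd': array([ 1.63536999e-03, -1.59198064e-03,  2.15175234e-03,  6.98729733e-04,
       -1.39471170e-03, -9.16666963e-05]), 'joint_efforts': array([-1.09176755e-03, -5.84167671e+01,  2.93749416e+01,  7.01537266e+00,
        1.00962451e-02, -4.99862654e-05]), 'eef_pos': array([0.23309206, 0.63302384, 0.23371741]), 'ee_rot': array([ 3.14010666e+00, -1.40314021e-04, -3.52895038e-01]), 'force': array([-0.68070837,  0.22081447,  0.70440608]), 'moment': array([-0.00994296, -0.02049253, -0.01656841]), 'gripper_force': 0.0, 'width': 0.08745163402561941}
[[-0.34  0.67 -0.66  1.11]
 [ 0.94  0.25 -0.24  0.13]
 [ 0.01 -0.7  -0.71  0.79]
 [ 0.    0.    0.    1.  ]]
[[ 0.85 -0.3   0.43  0.12]
 [-0.52 -0.49  0.7  -0.65]
 [-0.01 -0.82 -0.57  0.57]
 [ 0.    0.    0.    1.  ]]
```

View pics/s0.png

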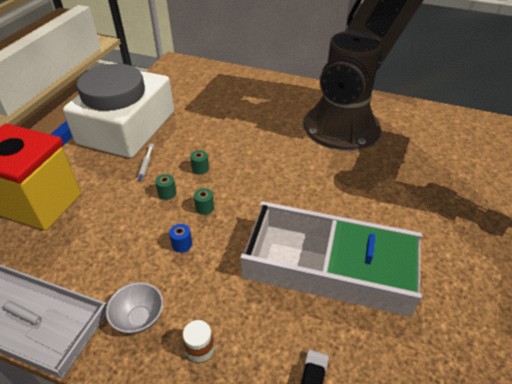

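View pics/d0.png

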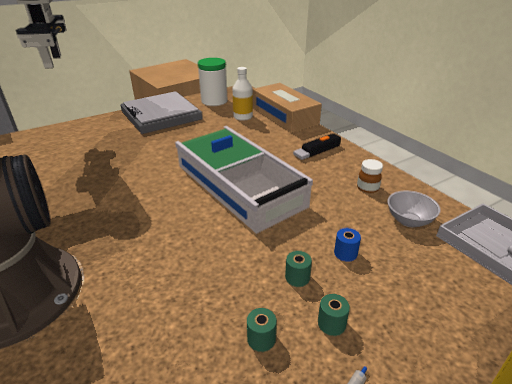

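The scene view shows three green rolls with tops at about (200,154), (165,179) and (204,193). The blue roll is at (180,230). The case's stop is at the left end (257,230), the hatch is green and its handle is at (370,248).

Run:
```python
from h import *
np.set_printoptions(suppress=True,precision=4)
print('tops scene',px('scene','s0',[(200,154),(165.5,179),(204,193),(180,230)],z=.05))
print('tops side',px('side','d0',[(298,259),(334,301),(262,316),(348,235)],z=.05))
a=cv2.imread('pics/s0.png')[190:320,230:435]; cv2.imwrite('pics/c1.png',cv2.resize(a,None,fx=3.8,fy=3.8,interpolation=cv2.INTER_CUBIC))
a=cv2.imread('pics/d0.png')[120:240,165:325]; cv2.imwrite('pics/c2.png',cv2.resize(a,None,fx=5,fy=5,interpolation=cv2.INTER_CUBIC))
```

```text
tops scene [[ 0.3341 -0.3185  0.05  ]
 [ 0.4536 -0.3573  0.05  ]
 [ 0.4652 -0.2446  0.05  ]
 [ 0.591  -0.2447  0.05  ]]
tops side [[ 0.4642 -0.2497  0.05  ]
 [ 0.4561 -0.3578  0.05  ]
 [ 0.3395 -0.3202  0.05  ]
 [ 0.589  -0.2487  0.05  ]]
```

View pics/c1.png

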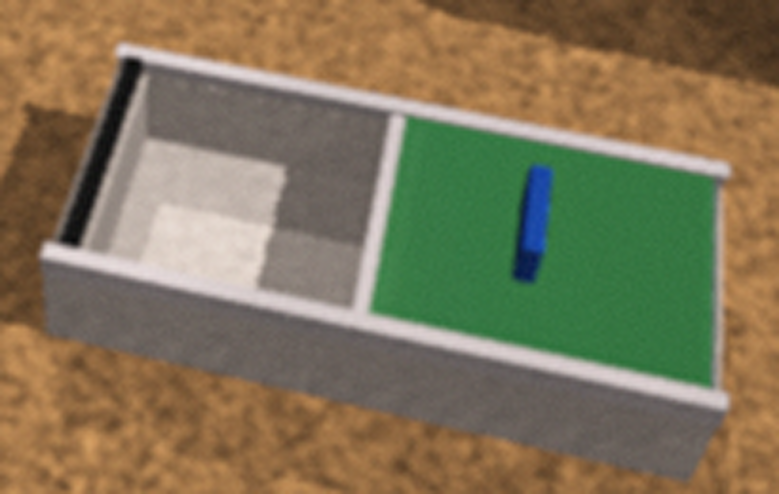

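View pics/c2.png

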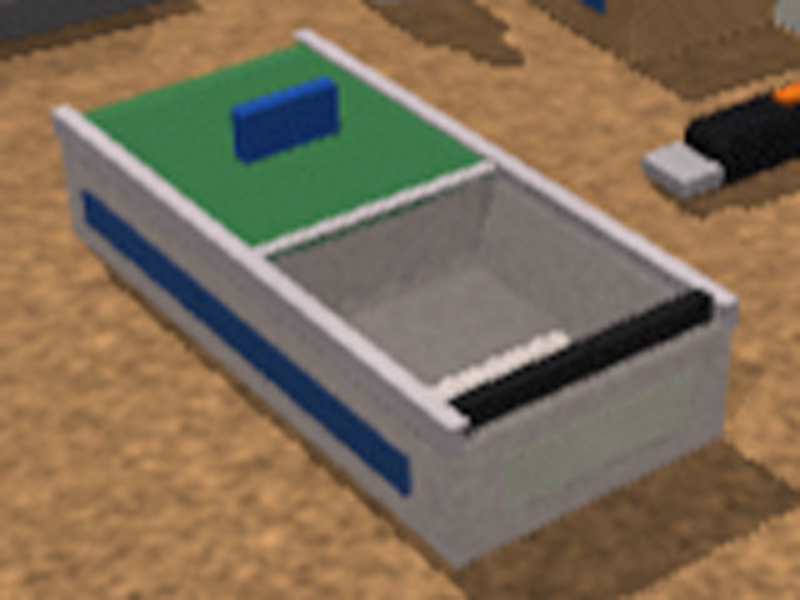

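Crop 1 shows the case's rail-top corners at (120,47), (42,250), (728,165) and (728,400). The top of the handle spans (540,167) to (525,262). Crop 2 shows the same case, with corners at (52,110), (300,32), (737,300) and (455,430).

Run:
```python
from h import *
np.set_printoptions(suppress=True,precision=4)
c1=[(120,47),(42,250),(728,165),(728,400)]; c2=[(300,32),(52,110),(737,300),(455,430)]
A=px('scene','s0',[(230+u/3.8,190+v/3.8) for u,v in c1],z=.078); B=px('side','d0',[(165+u/5,120+v/5) for u,v in c2],z=.078)
for n,c in(('scene',A),('side',B)): print(n,c,c.mean(0))
print([np.linalg.norm(A[i]-A[j]) for i,j in((0,1),(2,3),(0,2),(1,3))])
print([np.linalg.norm(B[i]-B[j]) for i,j in((0,1),(2,3),(0,2),(1,3))])
for i,j in((0,2),(1,3)):
  d=A[j]-A[i]; print(np.degrees(np.arctan2(-d[0],d[1])))
for i,j in((2,0),(3,1)):
  d=B[j]-B[i]; print(np.degrees(np.arctan2(-d[0],d[1])))
H=px('scene','s0',[(230+540/3.8,190+167/3.8),(230+532/3.8,190+238/3.8)],z=.105);print('handle',H)
H=px('side','d0',[(165+233/5,120+110/5),(165+332/5,120+80/5)],z=.105);print('handle',H)
s=arm.get_state();r=R.from_euler('xyz',s['ee_rot']);print(r.as_matrix())
print('roll shift in tool',r.inv().apply(np.array([.4647,-.247,.2])-s['eef_pos']))
```

```text
scene [[ 0.4713 -0.0928  0.078 ]
 [ 0.6289 -0.0807  0.078 ]
 [ 0.4383  0.2633  0.078 ]
 [ 0.596   0.2773  0.078 ]] [0.5336 0.0918 0.078 ]
side [[ 0.5904  0.2684  0.078 ]
 [ 0.432   0.2544  0.078 ]
 [ 0.6262 -0.0869  0.078 ]
 [ 0.4647 -0.1019  0.078 ]] [0.5284 0.0835 0.078 ]
[np.float64(0.15810902886785924), np.float64(0.1582924182223242), np.float64(0.3575759350890986), np.float64(0.35945907143225647)]
[np.float64(0.1590276548897587), np.float64(0.1621564579750435), np.float64(0.35702212149134493), np.float64(0.3577667437138157)]
5.291070425627267
5.258980628531435
5.7509096537206545
5.248607902473153
handle [[0.5012 0.1616 0.105 ]
 [0.551  0.1658 0.105 ]]
handle [[0.4928 0.1557 0.105 ]
 [0.5516 0.1581 0.105 ]]
[[ 0.9384 -0.3456 -0.0004]
 [-0.3456 -0.9384 -0.0014]
 [ 0.0001  0.0015 -1.    ]]
roll shift in tool [0.5215 0.7457 0.0349]
```

```bash
cat >> h.py <<'E'
def plan(way,yaw,w,n=None,step=.055):
    """rows (tool axes) through way points from the measured pose to tool-down with yaw (deg)"""
    s=arm.get_state(); p=np.array(s['eef_pos']); M=R.from_euler('xyz',s['ee_rot'])
    P=np.vstack([p,way]); L=np.r_[0,np.cumsum(np.linalg.norm(np.diff(P,axis=0),axis=1))]
    G=R.from_euler('xyz',[np.pi,0,np.radians(yaw)]); tot=(M.inv()*G).as_rotvec(degrees=True)
    n=n or max(int(np.ceil(L[-1]/step)),int(np.ceil(np.abs(tot).max()/9)),1)
    for k in range(n):
        q=np.array([np.interp(L[-1]*(k+1)/n,L,P[:,i]) for i in range(3)])
        rv=(M.inv()*G).as_rotvec(degrees=True)/(n-k)
        d=M.inv().apply(q-p).round(4); rv=rv.round(2)
        print(*('%g'%x for x in [*rv,*d,w]),end=';\n'); p=p+M.apply(d); M=M*R.from_rotvec(rv,degrees=True)
E
python3 - <<'E'
from h import *
plan([(.45,.45,.22),(.5,.1,.2),(.465,-.247,.16)],-84.7,.085)
E
```

```text
0 -0 3.58 0.0516 0.0187 0.0027 0.085;
0 -0 3.58 0.0527 0.0155 0.0027 0.085;
0 -0 3.58 0.0535 0.0121 0.0027 0.085;
0 -0 3.58 0.0542 0.0088 0.0027 0.085;
0 -0 3.58 0.0546 0.0054 0.0026 0.085;
0 -0 3.58 0.0423 0.0318 0.0031 0.085;
0 -0.01 3.58 0.0419 0.0354 0.0032 0.085;
0.01 -0.01 3.58 0.044 0.0327 0.0032 0.085;
0.01 -0 3.58 0.0461 0.0299 0.0031 0.085;
0 -0 3.58 0.0477 0.0269 0.0032 0.085;
0 -0.01 3.59 0.0494 0.024 0.0032 0.085;
0.01 -0.01 3.58 0.0482 0.0252 0.0043 0.085;
0.01 -0 3.59 0.046 0.0293 0.0063 0.085;
0 -0.01 3.58 0.0478 0.0265 0.0063 0.085;
0.01 -0 3.59 0.0493 0.0234 0.0063 0.085;
0 -0.01 3.58 0.0507 0.0203 0.0063 0.085;
0.01 -0 3.59 0.0519 0.0171 0.0062 0.085;
0 -0.01 3.58 0.0528 0.0138 0.0063 0.085;
```

move_arm --rows "0 0 3.6 0.052 0.019 0.0027 0.085;0 0 3.6 0.053 0.0155 0.0027 0.085;0 0 3.6 0.0535 0.012 0.0027 0.085;0 0 3.6 0.054 0.009 0.0027 0.085;0 0 3.6 0.0545 0.0055 0.0027 0.085;0 0 3.6 0.042 0.032 0.003 0.085;0 0 3.6 0.042 0.0355 0.003 0.085;0 0 3.6 0.044 0.0325 0.003 0.085" --squeeze 15

```text
t: 1.1
eef_pos: [0.4716, 0.294, 0.2115]
ee_rot: [3.141, -0.0, -0.858]
force: [0.6, -0.2, 0.7]
width: 0.085
gripper_force: 0.0
```

move_arm --rows "0 0 3.6 0.046 0.03 0.003 0.085;0 0 3.6 0.0475 0.027 0.003 0.085;0 0 3.6 0.0495 0.024 0.003 0.085;0 0 3.6 0.048 0.025 0.0045 0.085;0 0 3.6 0.046 0.0295 0.006 0.085;0 0 3.6 0.048 0.0265 0.006 0.085;0 0 3.6 0.0495 0.0235 0.006 0.085;0 0 3.6 0.0505 0.02 0.006 0.085"

```text
t: 2.1
eef_pos: [0.4734, -0.1401, 0.1744]
ee_rot: [-3.141, 0.0, -1.36]
force: [1.0, 0.6, -0.6]
width: 0.0849
gripper_force: 0.0
```

move_arm --rows "0 0 3.6 0.052 0.017 0.006 0.085;0 0 3.6 0.0525 0.014 0.006 0.085;0 0 0 0 0 0 0.085;0 0 0 0 0 0 0.085"

```text
t: 2.6
eef_pos: [0.4619, -0.2471, 0.1622]
ee_rot: [3.141, 0.0, -1.485]
force: [0.6, 0.6, 0.1]
width: 0.0852
gripper_force: 0.0
```

Run:
```python
from h import *
s=arm.get_state();print(s['t'],s['eef_pos'],np.degrees(s['ee_rot']),s['width'],s['force'])
snap('wrist','w1'); print(arm.camera_model('wrist')['mount'])
```

```text
2.6 [ 0.46189359 -0.24711741  0.16222511] [ 1.79958208e+02  1.64660299e-02 -8.50670998e+01] 0.08522214666801546 [0.62067732 0.57618371 0.05056506]
[[-4.67114853e-04 -9.52159769e-01 -3.05600320e-01  8.28508883e-02]
 [ 9.99999891e-01 -4.43791018e-04 -1.45794510e-04  6.07003063e-04]
 [ 3.19699006e-06 -3.05600354e-01  9.52159873e-01 -1.52119927e-01]
 [ 0.00000000e+00  0.00000000e+00  0.00000000e+00  1.00000000e+00]]
```

View pics/w1.png

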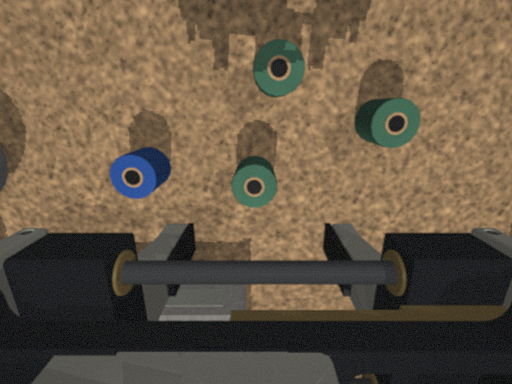

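The wrist view shows the target roll nearest the bottom, with its top centre at (254,187). The other two green rolls are at (397,123) and (278,68), and the blue one is at (133,177).

Run:
```python
from h import *
print(px('wrist','w1',[(254,187),(397,123),(278,68),(133,177)],z=.05)); print(px('wrist','w1',[(254,200),(133,190)]))
```

```text
[[ 0.46633015 -0.24731985  0.05      ]
 [ 0.33361003 -0.32379527  0.05      ]
 [ 0.45361326 -0.36244763  0.05      ]
 [ 0.59132662 -0.24744121  0.05      ]]
[[ 0.46520434 -0.2337426   0.05219466]
 [ 0.59122355 -0.23397566  0.05199211]]
```

move_arm --rows "0 0 -0.4 0 0.004 0.03 0.085;0 0 0 0 0 0.035 0.085;0 0 0 0 0 0.035 0.085;0 0 0 0 0 0.025 0.085;0 0 0 0 0 0.012 0.085;0 0 0 0 0 0 0.085;0 0 0 0 0 0 0.04;0 0 0 0 0 0 0.04" --squeeze 15

```text
t: 3.65
eef_pos: [0.4591, -0.2473, 0.0266]
ee_rot: [-3.14, -0.0, -1.477]
force: [0.2, 0.5, -0.1]
width: 0.0704
gripper_force: 0.0
```

move_arm --rows "0 0 0 0 0 0 0.04;0 0 0 0 0 0 0.04;0 0 0 0 0 0 0.04;0 0 0 0 0 0 0.04"

```text
t: 4.15
eef_pos: [0.4588, -0.2474, 0.026]
ee_rot: [-3.141, -0.0, -1.477]
force: [0.2, 0.8, 5.1]
width: 0.0475
gripper_force: 15.0
```

move_arm --rows "0 0 0 0 0 -0.01 0.04;0 0 0 0 0 -0.03 0.04;0 0 0 0 0 -0.035 0.04;0 0 0 0 0 -0.035 0.04;0 0 0 0 0 -0.02 0.04;0 0 0 0 0 0 0.04"

```text
t: 4.9
eef_pos: [0.4589, -0.2474, 0.1573]
ee_rot: [-3.139, -0.001, -1.477]
force: [-0.3, -0.1, -0.7]
width: 0.0475
gripper_force: 15.0
```

Run:
```python
from h import *
s=arm.get_state();print(s['t'],s['eef_pos'],np.degrees(s['ee_rot']),s['width'],s['force'],s['moment'])
plan([(.54,-.0116,.156)],-84.7,.04,step=.045)
```

```text
4.9 [ 0.45885902 -0.24736483  0.15727579] [-1.79836297e+02 -3.50362473e-02 -8.46169273e+01] 0.04752625287605843 [-0.31236045 -0.13229142 -0.73844726] [ 0.05097868 -0.03743047  0.03174617]
-0.03 -0.01 0.01 -0.0379 -0.0171 0.0002 0.04;
-0.03 -0 0.01 -0.0378 -0.0172 0.0003 0.04;
-0.03 -0.01 0.02 -0.0379 -0.0171 0.0002 0.04;
-0.02 -0 0.01 -0.0378 -0.0172 0.0002 0.04;
-0.03 -0.01 0.02 -0.0379 -0.0171 0.0002 0.04;
-0.02 -0 0.01 -0.0379 -0.0171 0.0003 0.04;
```

move_arm --rows "0 0 0 -0.03 -0.0135 0 0.04;0 0 0 -0.038 -0.017 0 0.04;0 0 0 -0.038 -0.017 0 0.04;0 0 0 -0.038 -0.017 0 0.04;0 0 0 -0.038 -0.017 0 0.04;0 0 0 -0.03 -0.0135 0 0.04;0 0 0 -0.015 -0.0075 0 0.04;0 0 0 0 0 0 0.04"

```text
t: 5.9
eef_pos: [0.5388, -0.0111, 0.1547]
ee_rot: [3.14, -0.0, -1.476]
force: [0.1, 0.3, -0.4]
width: 0.0473
gripper_force: 15.0
```

Run:
```python
from h import *
s=arm.get_state();print(s['t'],s['eef_pos'],np.degrees(s['ee_rot']),s['width'],s['force'],s['moment'])
a,_=snap('scene','s2');b,_=snap('wrist','w2')
cv2.imwrite('pics/m2.png',np.hstack([cv2.resize(a[130:320,200:440],(480,380)),cv2.resize(b,(320,240),interpolation=cv2.INTER_AREA) if 0 else cv2.copyMakeBorder(cv2.resize(b,(320,240)),0,140,0,0,0)]))
```

```text
5.9 [ 0.53876364 -0.01111788  0.15466068] [ 1.79903979e+02 -1.46124678e-02 -8.45469315e+01] 0.047329569309490914 [ 0.07255081  0.25176244 -0.40799107] [ 0.02716295 -0.02870347 -0.01144407]
```

View pics/m2.png

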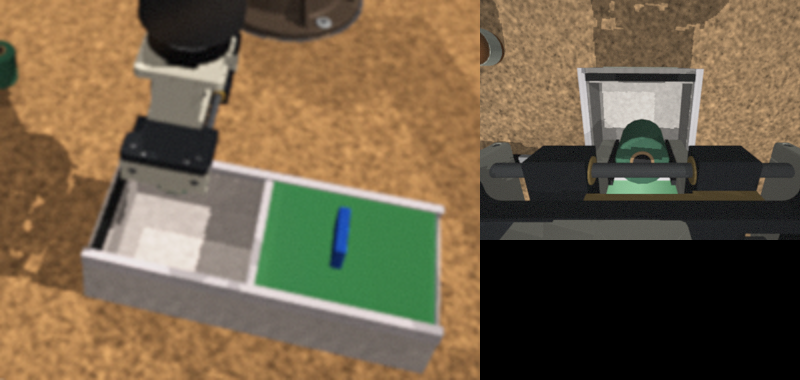

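The roll hangs centred over the bay: rails at about x 584 and 700 in the wrist inset, roll at 641. I'll lower it.

move_arm --rows "0 0 0 0 0 0.025 0.04;0 0 0 0 0 0.03 0.04;0 0 0 0 0 0.03 0.04;0 0 0 0 0 0.02 0.04;0 0 0 0 0 0.01 0.04;0 0 0 0 0 0.004 0.04;0 0 0 0 0 0 0.04;0 0 0 0 0 0 0.04"

```text
t: 7.0
eef_pos: [0.5396, -0.0116, 0.0373]
ee_rot: [-3.14, 0.0, -1.477]
force: [-0.4, 0.4, -1.2]
width: 0.0477
gripper_force: 15.0
```

move_arm --rows "0 0 0 0 0 0.001 0.04;0 0 0 0 0 0.0005 0.04;0 0 0 0 0 0 0.04"

```text
t: 7.38
eef_pos: [0.539, -0.0116, 0.0351]
ee_rot: [-3.142, 0.0, -1.477]
force: [-0.8, -0.5, -1.1]
width: 0.0469
gripper_force: 15.0
```

move_arm --rows "0 0 0 0 0 0.001 0.04;0 0 0 0 0 0.001 0.04;0 0 0 0 0 0 0.04"

```text
t: 7.75
eef_pos: [0.539, -0.0117, 0.0329]
ee_rot: [3.141, -0.0, -1.477]
force: [0.2, 0.7, 0.1]
width: 0.047
gripper_force: 15.0
```

move_arm --rows "0 0 0 0 0 0.001 0.04;0 0 0 0 0 0 0.04;0 0 0 0 0 0 0.04"

```text
t: 8.12
eef_pos: [0.539, -0.0117, 0.032]
ee_rot: [3.142, 0.0, -1.477]
force: [-0.6, -0.0, -0.9]
width: 0.0469
gripper_force: 15.0
```

move_arm --rows "0 0 0 0 0 0.0007 0.04;0 0 0 0 0 0 0.04;0 0 0 0 0 0 0.04"

```text
t: 8.5
eef_pos: [0.5391, -0.0117, 0.032]
ee_rot: [-3.141, -0.0, -1.477]
force: [-2.7, 0.2, 6.0]
width: 0.0473
gripper_force: 15.0
```

move_arm --rows "0 0 0 0 0 0.0007 0.04;0 0 0 0 0 0 0.04;0 0 0 0 0 0 0.04"

```text
t: 8.88
eef_pos: [0.5391, -0.0116, 0.0319]
ee_rot: [-3.141, -0.0, -1.476]
force: [-5.7, 1.7, 14.0]
width: 0.0473
gripper_force: 15.0
```

move_arm --rows "0 0 0 0 0 -0.001 0.04;0 0 0 0 0 0 0.055;0 0 0 0 0 0 0.066;0 0 0 0 0 0 0.066;0 0 0 0 0 0 0.066;0 0 0 0 0 -0.015 0.066;0 0 0 0 0 -0.03 0.066;0 0 0 0 0 -0.04 0.066"

```text
t: 9.88
eef_pos: [0.5386, -0.0118, 0.1179]
ee_rot: [3.14, -0.0, -1.477]
force: [0.1, 1.2, -0.1]
width: 0.066
gripper_force: 0.0
```

move_arm --rows "0 0 0 0 0 -0.05 0.066;0 0 0 0 0 -0.02 0.03;0 0 0 0 0 0 0;0 0 0 0 0 0 0"

```text
t: 10.38
eef_pos: [0.5386, -0.0117, 0.1866]
ee_rot: [3.141, 0.0, -1.477]
force: [0.4, 0.6, 0.2]
width: 0.0415
gripper_force: 0.0
```

Run:
```python
from h import *
s=arm.get_state();print(s['t'],s['eef_pos'],np.degrees(s['ee_rot']),s['width'],s['force'])
a,_=snap('side','d3');b,_=snap('wrist','w3')
cv2.imwrite('pics/m3.png',np.hstack([cv2.resize(a[110:240,160:330],(400,306)),cv2.resize(b,(400,306))]))
```

```text
10.375 [ 0.53856759 -0.01168605  0.18663991] [ 1.79987801e+02  1.55352859e-02 -8.46229770e+01] 0.04147857130629986 [0.44741495 0.57560714 0.24753785]
```

View pics/m3.png

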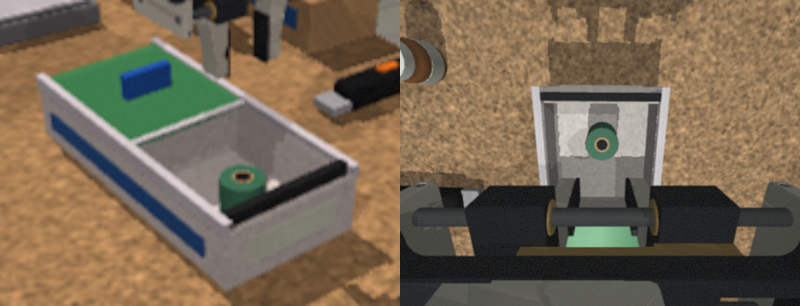

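The roll stands upright and free in the bay, midway between the rails (wrist inset: roll at 601, rails at 537 and 667). Next I'll go behind the handle with closed fingers.

move_arm --rows "0 0 0 -0.03 0 0 0;0 0 0 -0.045 0 0 0;0 0 0 -0.05 0 0 0;0 0 0 -0.05 0 0 0;0 0 0 -0.03 0 0 0;0 0 0 -0.01 -0.0015 0 0;0 0 0 0 0 0.02 0;0 0 0 0 0 0.02 0"

```text
t: 11.48
eef_pos: [0.5202, 0.202, 0.1456]
ee_rot: [3.141, -0.001, -1.477]
force: [0.1, 1.2, -0.9]
width: 0.0005
gripper_force: 0.0
```

Run:
```python
from h import *
s=arm.get_state();print(s['t'],s['eef_pos'],s['width'],s['force'])
S=px('wrist','w3',[(261,128)],z=.08)[0];print('stop face',S)
a,_=snap('wrist','w4');cv2.imwrite('pics/m4.png',a)
```

```text
11.475 [0.52022854 0.20200573 0.14564613] 0.0004758078153028607 [ 0.08904218  1.19997804 -0.85169095]
stop face [ 0.54138826 -0.07306653  0.08      ]
```

View pics/m4.png

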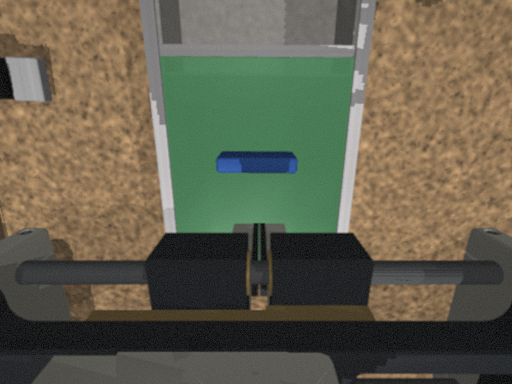

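The wrist view shows the handle at (257,163), centred ahead of the closed fingers, with its +y top edge at row 172.

Run:
```python
from h import *
P=px('wrist','w4',[(257,172.5),(257,158)],z=.105);print(P)
o=np.array([.531,.088]);y=np.array([-.0924,.9957]);print((P[:,:2]-o)@y, (np.array([.5414,-.0731])-o)@y,(np.array([.5202,.202])-o)@y)
```

```text
[[0.52419479 0.16797762 0.105     ]
 [0.52519501 0.15705671 0.105     ]]
[0.08026252 0.06929615] -0.16136823 0.11450772000000002
```

move_arm --rows "0 0 0 0 0 0.025 0;0 0 0 0 0 0.02 0;0 0 0 0 0 0.008 0;0 0 0 0 0 0 0;0 0 0 0.005 0 0 0;0 0 0 0.006 0 0 0;0 0 0 0.003 0 0 0;0 0 0 0 0 0 0"

```text
t: 12.52
eef_pos: [0.5218, 0.1883, 0.094]
ee_rot: [-3.141, 0.0, -1.477]
force: [-0.4, 0.1, 0.3]
width: 0.0005
gripper_force: 0.0
```

move_arm --rows "0 0 0 0.002 0 0 0;0 0 0 0.002 0 0 0;0 0 0 0.002 0 0 0;0 0 0 0.002 0 0 0"

```text
t: 13.02
eef_pos: [0.5224, 0.1805, 0.0936]
ee_rot: [3.142, -0.0, -1.477]
force: [-0.0, 0.4, -0.0]
width: 0.0002
gripper_force: 0.0
```

move_arm --rows "0 0 0 0.002 0 0 0;0 0 0 0.002 0 0 0;0 0 0 0.002 0 0 0;0 0 0 0.002 0 0 0;0 0 0 0.002 0 0 0;0 0 0 0.002 0 0 0"

```text
t: 13.78
eef_pos: [0.5235, 0.1685, 0.0937]
ee_rot: [3.142, -0.0, -1.477]
force: [-1.9, 2.5, 0.8]
width: 0.0005
gripper_force: 1.1
```

move_arm --rows "0 0 0 0.003 0 0 0;0 0 0 0.003 0 0 0;0 0 0 0.003 0 0 0;0 0 0 0.003 0 0 0"

```text
t: 14.28
eef_pos: [0.5246, 0.1565, 0.0936]
ee_rot: [3.141, -0.0, -1.477]
force: [-2.7, 2.2, 0.5]
width: 0.0004
gripper_force: 1.2
```

move_arm --rows "0 0 0 0.004 0 0 0;0 0 0 0.005 0 0 0;0 0 0 0.006 0 0 0;0 0 0 0.006 0 0 0;0 0 0 0.006 0 0 0;0 0 0 0.006 0 0 0;0 0 0 0.006 0 0 0;0 0 0 0.006 0 0 0"

```text
t: 15.28
eef_pos: [0.5289, 0.1115, 0.0936]
ee_rot: [3.142, -0.0, -1.477]
force: [-2.7, 1.8, 0.6]
width: 0.0004
gripper_force: 1.3
```

move_arm --rows "0 0 0 0.006 0 0 0;0 0 0 0.006 0 0 0;0 0 0 0.006 0 0 0;0 0 0 0.006 0 0 0;0 0 0 0.006 0 0 0;0 0 0 0.005 0 0 0;0 0 0 0.004 0 0 0;0 0 0 0.003 0 0 0"

```text
t: 16.27
eef_pos: [0.5329, 0.0699, 0.0937]
ee_rot: [-3.142, -0.0, -1.477]
force: [-0.9, 2.9, -0.5]
width: 0.0002
gripper_force: 1.3
```

move_arm --rows "0 0 0 0.002 0 0 0;0 0 0 0.002 0 0 0;0 0 0 0.002 0 0 0;0 0 0 0.002 0 0 0;0 0 0 0.002 0 0 0;0 0 0 0.002 0 0 0;0 0 0 0.002 0 0 0;0 0 0 0.002 0 0 0"

```text
t: 17.27
eef_pos: [0.5344, 0.0541, 0.0937]
ee_rot: [-3.142, -0.0, -1.477]
force: [-1.7, 2.8, -0.5]
width: 0.0004
gripper_force: 1.3
```

move_arm --rows "0 0 0 0.002 0 0 0;0 0 0 0.002 0 0 0;0 0 0 0.002 0 0 0;0 0 0 0.002 0 0 0;0 0 0 0.001 0 0 0;0 0 0 0.001 0 0 0;0 0 0 0.001 0 0 0;0 0 0 0.001 0 0 0"

```text
t: 18.27
eef_pos: [0.5355, 0.0422, 0.0937]
ee_rot: [-3.142, -0.0, -1.477]
force: [-1.8, 2.8, -0.2]
width: 0.0006
gripper_force: 1.3
```

move_arm --rows "0 0 0 0.001 0 0 0;0 0 0 0.001 0 0 0;0 0 0 0.001 0 0 0;0 0 0 0.001 0 0 0"

```text
t: 18.77
eef_pos: [0.5358, 0.0382, 0.0937]
ee_rot: [3.142, -0.0, -1.477]
force: [-2.3, 2.6, -0.7]
width: 0.0006
gripper_force: 1.3
```

move_arm --rows "0 0 0 0.001 0 0 0;0 0 0 0.001 0 0 0;0 0 0 0.001 0 0 0"

```text
t: 19.15
eef_pos: [0.5362, 0.0352, 0.0937]
ee_rot: [-3.142, 0.0, -1.477]
force: [-2.1, 1.8, 0.4]
width: 0.0006
gripper_force: 1.3
```

move_arm --rows "0 0 0 0.0005 0 0 0;0 0 0 0.0005 0 0 0"

```text
t: 19.4
eef_pos: [0.5362, 0.0343, 0.0937]
ee_rot: [-3.142, 0.0, -1.477]
force: [-3.1, 2.9, 1.2]
width: 0.0004
gripper_force: 1.3
```

move_arm --rows "0 0 0 0.0005 0 0 0;0 0 0 0.0005 0 0 0"

```text
t: 19.65
eef_pos: [0.5363, 0.0333, 0.0937]
ee_rot: [3.142, -0.0, -1.477]
force: [-1.9, 1.6, -0.6]
width: 0.0005
gripper_force: 1.3
```

move_arm --rows "0 0 0 0.0005 0 0 0;0 0 0 0.0005 0 0 0"

```text
t: 19.9
eef_pos: [0.5364, 0.0322, 0.0937]
ee_rot: [-3.142, 0.0, -1.477]
force: [-2.0, 3.0, 0.8]
width: 0.0002
gripper_force: 1.3
```

move_arm --rows "0 0 0 0.0005 0 0 0;0 0 0 0.0005 0 0 0"

```text
t: 20.15
eef_pos: [0.5365, 0.0312, 0.0937]
ee_rot: [3.142, 0.0, -1.477]
force: [-2.8, 2.2, 0.1]
width: 0.0005
gripper_force: 1.3
```

move_arm --rows "0 0 0 0.0005 0 0 0;0 0 0 0.0005 0 0 0"

```text
t: 20.4
eef_pos: [0.5366, 0.0302, 0.0937]
ee_rot: [3.142, -0.0, -1.477]
force: [-1.1, 2.8, -0.2]
width: 0.0005
gripper_force: 1.3
```

move_arm --rows "0 0 0 0.0005 0 0 0;0 0 0 0.0005 0 0 0"

```text
t: 20.65
eef_pos: [0.5367, 0.0293, 0.0937]
ee_rot: [-3.142, -0.0, -1.477]
force: [-1.9, 2.3, -0.2]
width: 0.0007
gripper_force: 1.3
```

move_arm --rows "0 0 0 0.0005 0 0 0;0 0 0 0.0005 0 0 0"

```text
t: 20.9
eef_pos: [0.5368, 0.0282, 0.0937]
ee_rot: [3.142, -0.0, -1.477]
force: [-2.5, 2.9, -0.4]
width: 0.0004
gripper_force: 1.3
```

move_arm --rows "0 0 0 0.0005 0 0 0;0 0 0 0.0005 0 0 0"

```text
t: 21.15
eef_pos: [0.5369, 0.0275, 0.0937]
ee_rot: [-3.141, 0.0, -1.477]
force: [-3.4, 6.1, 1.4]
width: 0.0002
gripper_force: 3.1
```

move_arm --rows "0 0 0 0.0002 0 0 0;0 0 0 0 0 0 0"

```text
t: 21.4
eef_pos: [0.5369, 0.0276, 0.0937]
ee_rot: [-3.141, 0.001, -1.477]
force: [-2.9, 5.5, 1.0]
width: 0.0003
gripper_force: 2.7
```

move_arm --rows "0 0 0 0.0003 0 0 0;0 0 0 0 0 0 0"

```text
t: 21.65
eef_pos: [0.5369, 0.0275, 0.0937]
ee_rot: [-3.141, 0.001, -1.477]
force: [-4.1, 6.6, 0.9]
width: 0.0002
gripper_force: 3.5
```

move_arm --rows "0 0 0 0.0003 0 0 0;0 0 0 0.0002 0 0 0;0 0 0 0 0 0 0"

```text
t: 22.02
eef_pos: [0.5369, 0.0275, 0.0937]
ee_rot: [-3.141, 0.002, -1.477]
force: [-5.6, 9.2, 1.4]
width: 0.0009
gripper_force: 4.9
```

move_arm --rows "0 0 0 0.0001 0 0 0;0 0 0 0 0 0 0;0 0 0 0 0 0 0;0 0 0 0 0 0 0;0 0 0 0 0 0 0;0 0 0 0 0 0 0"

```text
t: 22.78
eef_pos: [0.5369, 0.0275, 0.0937]
ee_rot: [-3.141, 0.002, -1.477]
force: [-5.2, 9.5, 1.5]
width: 0.0003
gripper_force: 5.2
```

move_arm --rows "0 0 0 0 0 0 0;0 0 0 0 0 0 0;0 0 0 0 0 0 0;0 0 0 0 0 0 0;0 0 0 0 0 0 0;0 0 0 0 0 0 0"

```text
t: 23.52
eef_pos: [0.5369, 0.0275, 0.0937]
ee_rot: [-3.141, 0.002, -1.477]
force: [-4.8, 8.7, 0.8]
width: 0.0005
gripper_force: 5.2
```

move_arm --rows "0 0 0 0.0003 0 0 0;0 0 0 0 0 0 0;0 0 0 0 0 0 0;0 0 0 0 0 0 0;0 0 0 0 0 0 0;0 0 0 0 0 0 0;0 0 0 0 0 0 0;0 0 0 0 0 0 0"

```text
t: 24.52
eef_pos: [0.5369, 0.0274, 0.0937]
ee_rot: [-3.141, 0.002, -1.477]
force: [-6.2, 11.1, 1.9]
width: 0.0007
gripper_force: 6.0
```

move_arm --rows "0 0 0 0 0 0 0;0 0 0 0 0 0 0;0 0 0 0 0 0 0"

```text
t: 24.9
eef_pos: [0.5369, 0.0275, 0.0937]
ee_rot: [-3.141, 0.002, -1.477]
force: [-6.3, 11.9, 2.5]
width: 0.0003
gripper_force: 6.0
```

Now I'll back off slowly, lift away and check.

move_arm --rows "0 0 0 -0.0007 0 0 0;0 0 0 -0.001 0 0 0;0 0 0 -0.003 0 0 0;0 0 0 -0.01 0 0 0;0 0 0 -0.01 0 0 0;0 0 0 0 0 -0.03 0;0 0 0 0 0 -0.05 0;0 0 0 0 0 -0.04 0"

```text
t: 25.9
eef_pos: [0.5349, 0.0511, 0.2156]
ee_rot: [-3.141, -0.0, -1.476]
force: [0.6, 1.0, -1.0]
width: 0.0005
gripper_force: 0.0
```

move_arm --rows "0 0 0 -0.03 0 0 0;0 0 0 -0.05 0 0 0;0 0 0 -0.05 0 0 0;0 0 0 -0.03 0 0 0;0 0 0 0 0 0 0;0 0 0 0 0 0 0"

```text
t: 26.65
eef_pos: [0.5194, 0.2099, 0.2135]
ee_rot: [3.141, -0.0, -1.476]
force: [0.4, 0.3, -0.2]
width: 0.0005
gripper_force: 0.0
```

Run:
```python
from h import *
a,_=snap('side','d5'); b,_=snap('scene','s5')
cv2.imwrite('pics/m5.png',np.hstack([cv2.resize(a[110:290,160:380],(400,327)),cv2.resize(b[150:320,160:440],(400,327))]))
```

```text
(no output)
```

View pics/m5.png

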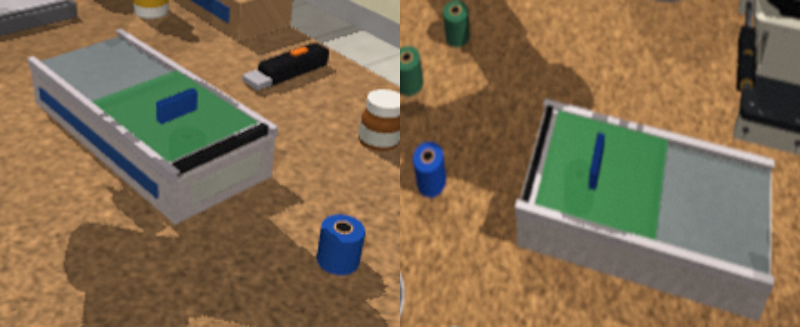

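The hatch is shut against the black stop (side view, around (222,148)). The roll shows faintly beneath it at (187,135), and the blue roll hasn't moved.

```bash
python3 -c "
from station import arm
print(arm.job_done())"
```

```text
the job is handed in; nothing more can be done
None
```

The job is handed in: the green roll stands in the bay, the hatch was held against the stop at roughly 9–12 N for over 2 s and left shut, and the blue roll was not touched; about 27 s of the 72 s was used.

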